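# Dock a lamp panel and switch the tester to its mark

### The job

Test the aluminium LED panel: it lies flat on the bench, so first lean it, ears downwards, on the 45-degree sloped stand and let go, then take it again by its top edge. Stand it upright in the tester's dock and press it down past the spring clips until its lower edge sits fully home on the seat, and let go. Then turn the detented selector knob until its pointed end clicks in at the one long mark, without disturbing the jar, the tape roll or the screwdriver.

Things in the scene. Friction and masses are not known exactly. Their poses are not given: they have to be found in the camera images.
- panel: Loose aluminium LED panel, 0.16-0.3 kg: 64 mm wide (own x), 110 tall (y), 12 thick (z). Origin: centre of its back face; +y to the top edge, +z out of the LED face. Two side ears, 10 mm thick, stick out 14 mm each (92 over both), from 10 to 40 mm above the lower edge. LED domes: looks only. Starts flat on the bench, LEDs up, top edge towards world +y within 0.4 rad.
- panel_foot (a point): Middle of the panel's lower (ear-end) edge, mid-thickness; (0, -55, 6) mm in the panel's frame, same axes.
- panel_top (a point): Middle of the panel's top edge, mid-thickness; (0, 55, 6) mm in the panel's frame, same axes.
- stand: Fixed dark steel stand, foot 110 x 130 x 8 mm; origin under the foot's centre, z up. Its board, 40 mm wide (own x), 66 mm long, rises towards own +y at 45 degrees; a 60 mm wide ledge at its lower end stands square to it, 18 mm proud. A panel leans with its back on the board and its lower edge on the ledge, its top 40 mm free on both sides. Let go, it slides down to the ledge.
- stand_rest (a point): Inner corner of the stand's board and ledge, mid-width; (0, -45, 45) mm in the stand's frame, same axes (not tilted). The back corner of the panel's lower edge comes to rest here.
- tester: Fixed grey lamp tester housing, 150 mm (own x) x 350 (own y) x 50 high; origin under its centre, z up. On its top: the dock at own (0, -100) mm, the selector knob at own (0, 100) mm. In each dock slot two sprung rollers, 28 mm above the seat, 6 mm apart, are pushed apart by the ear: entering takes 5 to 12 N, then they hold it; the seat is a hard stop.
- dock_seat (a point): Centre of the dock seat's top, 58 mm above the bench; axes as the tester's. The panel stands on it upright, width along own x, thickness along own y, LEDs either way. A post on each side has a slot for one ear: 13 mm wide, 3 mm play past the ear's end, flared mouth ending 58 mm above the seat. The rollers begin to resist with the panel's foot about 25 mm above the seat.
- selector (a joint): Knob angle, rad: 0 with its pointed end at the long mark (then along the tester's own -x), growing counter-clockwise from above. Clicks every 0.524 rad: about 0.16 N m to leave a click; let go, it snaps to the nearest. Range -1.1 to +2.7; starts 2 to 4 clicks above 0, so it is turned clockwise.
- knob_grip (a point): On the knob's axis, 80 mm above the bench, on its bar grip: a black bar 14 mm thick, 66 mm long plus a 7 mm pointed nose at one end, from 61 to 92 mm above the bench, on a round skirt of 34 mm radius whose top is at 61 mm. Own x runs along the bar, away from the nose; z up.
- knob_nose (a point): The knob's pointed end, 39 mm from the axis; (-39, 0, 0) mm from knob_grip, same axes.
- long_mark (a point): The one long mark (black bar 20 x 6 mm, aimed at the axis) on the dial, 53 mm from the knob's axis; the other positions have small round dots.
- jar: Bystander: closed glass jar, 72 mm across, 85 mm tall; origin under its centre.
- tape: Bystander: roll of black tape lying flat, 90 mm across, 24 mm tall; origin under its centre.
- screwdriver: Bystander: screwdriver, 190 mm long, lying on the bench.

How it is judged:
By the outcome, as a careful person would: the job done as asked, in the order asked, and still so for the second after the job is handed in, with the robot touching nothing.
It also fails if it takes over 72 s, if anything falls off the work surface, if the arm or the gripper's body presses on something with over 40 N, if the wrist force passes 120 N, or if a joint passes its speed limit or range.

### The arm

A 6-joint arm with a two-finger parallel gripper is mounted at the origin on the work surface. World frame = base frame: x ahead of the robot, y to its left, z up, the work surface at z = 0. Lengths are in m, angles in rad, forces in N, time in s.
With the tool pointing down it reaches from about 0.375 to 0.925 m from the base axis. Payload 5.7 kg.
Tool frame: the origin (TCP) lies on the centre line of the jaws, within the pads' length; the fingertips stand 25 mm ahead of it and the grasp point (between the pads) lies 6 mm ahead of it; x points along the fingers, y is the direction in which the jaws open and shut, and the axes are right-handed (so a half turn about x gives the same grasp; the last joint's range is limited). The gripper opens to 85 mm and grips with 20 to 120 N. Pads are 22 mm wide; open, the fingers measure 114 mm over their backs; the gripper's body (76 mm by 85 mm) begins 54 mm behind the grasp point. The pads swing forward as they close: fully open they stand 13 mm farther back than shut.
Start: joints at [1.19, 0.359, 1.51, -0, 1.272, -0.115], TCP at [0.158, 0.579, 0.256] pointing down, gripper open.
Joint ranges: [-2.97, 2.97], [-1.01, 2.36], [0.21, 2.38], [-0.96, 4.11], [0.2, 2.71], [-2.98, 2.98]. Speed limits (rad/s): [2.39, 2.39, 3.14, 3.14, 3.14, 3.14].

### API

Orientations are given as [roll, pitch, yaw] about the fixed x, y, z axes, in that order (R = Rz(yaw) Ry(pitch) Rx(roll)).
In Python, from bench import robot, imaging, workorder gives the robot as it stands.
- The arm moves only by the tool move_arm, never from a script. Its argument "increments" is a list of rows, each an object of numbers: "tx", "ty", "tz": the shift along the tool's x, y, z in mm; "rx", "ry", "rz": the turn, a rotation vector about the tool's x, y, z in degrees; "hand": the finger opening in mm, from 0 to 85.4. In form: [{"tx": .., "ty": .., "tz": .., "rx": .., "ry": .., "rz": .., "hand": ..}, ...]. A call has 1 to 20 rows; each row is the pose to reach, as a shift and turn from the pose commanded when the call began, along the tool's axes at that moment; what a row does not reach only later rows make up. A row lasts 1/8 s, in which the tool goes at most 62.5 mm and 10.7 degrees, less where a joint would pass 70% of its speed; a pose out of reach is approached as far as the arm can. A call with a gripper value outside its range is refused whole. The fingers move at their own pace and stop on an object; the grip force is fixed at half the most. Time passes only in rows, so rows that repeat a pose let the fingers close. It gives the time, the measured TCP pose, the force and the opening at its end, in the units of the state.
- robot.get_state(): the state, without advancing time (a new reading comes with each control period).
- imaging.grab_frame(name): name is "scene" or "top" or "wrist"; returns (picture, depth): 384x512x3 uint8, red, green, blue; 384x512 float32, m along the optical axis (not along the pixel's ray), 0 where there is no reading.
- imaging.camera_info(name): a dict with "vfov" (degrees; the focal length in pixels is half the picture's height over the tangent of half this angle, whatever the lens; pixels are square), "cx", "cy" (the principal point, pixels), "R" (3x3) and "t" (3): a world point X has camera coordinates R X + t; the wrist camera has in their place "hand_eye" (4x4, takes a point from camera to tool coordinates, whose origin is the TCP and whose axes are the tool frame's). Camera axes: x right, y down, z forward; pixel columns grow to the right and rows downward; lengths in m; the calibration is good to about 2 mm. A picture is of the moment at which its call begins: read the wrist's pose just before it. camera_info takes no time and is no camera call.
- workorder.hand_in(): hands the job in, once; it reports no verdict.
The state is a dict: "t": time; "q": joint angles; "joint_velocities": joint speeds; "joint_efforts": joint torques, N m; "tcp_pos": TCP position; "orientation": TCP orientation; "wrist_force": force on the tool from outside, world axes, zero at the start; "moment": the same for the moment, N m; "finger_gap": finger opening in m.
Only numpy, scipy, OpenCV 4.12 (cv2) and the standard library are available. Lean on these libraries where they do the work, as an engineer would, in place of code of your own. Each camera call takes 0.05 s, during which the arm holds its last target. There are 200 camera calls.

## Working session

There is one attempt and no reset: what is moved stays moved. The work goes in short steps, Python scripts to look and compute and a tool call to move; the robot and the scene stay as the last step left them, time stands still between calls to the robot, and variables do not carry over. Pictures are saved under pics/ and viewed, about 8 in all and at most 12, crops included, and the job is handed in when it is done.

Besides the shell and the picture viewer there is one more tool, called after "Call:" as name(argument=value, ...) on one line, values as JSON. move_arm: Moves the arm, as the interface text tells. Its arguments: {"type":"object","properties":{"increments":{"type":"array"}},"required":["increments"]}

```bash
mkdir -p pics; ls; cat > h.py <<'E'
import numpy as np, cv2, json
from scipy.spatial.transform import Rotation as Rot
from bench import robot, imaging, workorder
def pose(s=None):
    s=s or robot.get_state(); return np.array(s["tcp_pos"]),Rot.from_euler('xyz',s["orientation"])
def grab(n,save=None):
    s=robot.get_state(); im,d=imaging.grab_frame(n)
    if save: cv2.imwrite("pics/"+save,im[:,:,::-1])
    i=imaging.camera_info(n); f=192/np.tan(np.radians(i["vfov"])/2)
    if "R" in i: R=np.array(i["R"]).T; c=-R@np.array(i["t"])
    else:
        H=np.array(i["hand_eye"]); p,r=pose(s); R=r.as_matrix()@H[:3,:3]; c=r.apply(H[:3,3])+p
    return im,d,(f,i["cx"],i["cy"],R,c)
def ray(c,u,v): return c[3]@np.array([(u-c[1])/c[0],(v-c[2])/c[0],1.])
def onz(c,u,v,z):
    r=ray(c,u,v); return c[4]+r*(z-c[4][2])/r[2]
def cloud(c,d):
    v,u=np.mgrid[0:384,0:512]; P=np.stack([(u-c[1])/c[0]*d,(v-c[2])/c[0]*d,d],-1)
    return P@c[3].T+c[4]
def proj(c,X):
    q=c[3].T@(np.array(X)-c[4]); return q[:2]/q[2]*c[0]+[c[1],c[2]]
def delta(pos,Rt,p0,r0):
    "tool increments from commanded pose p0,r0 to pos,Rt"
    return r0.inv().apply(np.array(pos)-p0)*1000, np.degrees((r0.inv()*Rt).as_rotvec())
E
python3 - <<'E'
from h import *
print(robot.get_state())
for n in("top","scene"):
    im,d,c=grab(n,n+"0.png"); print(n,c, (d==0).mean())
    np.savez(n+"0",im=im,d=d)
E
```

```text
pics
{'t': 0.0, 'q': array([ 1.18990041e+00,  3.59519969e-01,  1.51140392e+00,  1.22275963e-05,
        1.27248992e+00, -1.15130005e-01]), 'joint_velocities': array([ 1.18947200e-04,  5.90694062e-04,  4.69242656e-04, -4.90356245e-05,
       -1.43576689e-04,  7.62386415e-04]), 'joint_efforts': array([-9.30714305e-04, -5.27635396e+01, -2.78606522e+01, -4.53234388e-04,
        1.33008431e-02, -6.73726095e-05]), 'tcp_pos': array([0.15738052, 0.57835664, 0.25545548]), 'orientation': array([-1.69234032,  1.56897514, -1.95810984]), 'wrist_force': array([-0.40824668,  0.06282551, -0.60550386]), 'moment': array([0.00386524, 0.03584963, 0.0734993 ]), 'finger_gap': 0.08543955735111906}
top (np.float64(347.5471265462253), 258.9883612026703, 184.671385891398, array([[ 0.11737483, -0.97229093,  0.20217194],
       [-0.99308526, -0.11446637,  0.02605998],
       [-0.00219599, -0.20383276, -0.97900326]]), array([ 0.40903296, -0.04350459,  1.01184613])) 0.003875732421875
scene (np.float64(360.7960175324324), 255.08434984262755, 183.0007627394159, array([[ 0.27140466,  0.69272651, -0.66818373],
       [ 0.96246141, -0.19732194,  0.18636547],
       [-0.00274701, -0.69368151, -0.72027663]]), array([ 1.23343126, -0.19993845,  0.75712038])) 0.004114786783854167
```

View pics/top0.png

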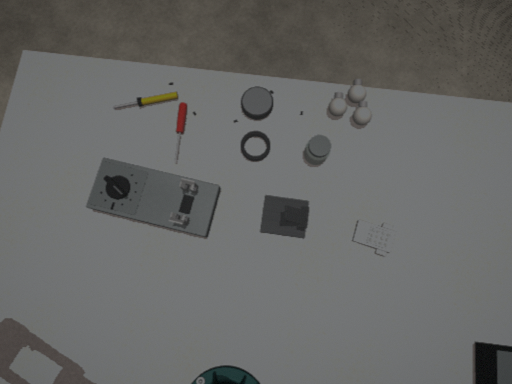

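View pics/scene0.png

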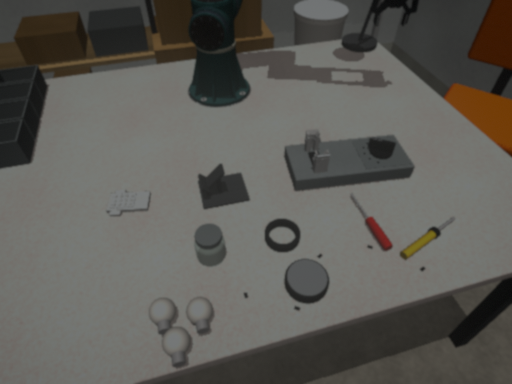

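Top view: panel about (373,237) with ears at the right end, stand (285,216), tester with dock (186,204) and knob (118,187). The tape is at (255,146) and the jar is (318,149) or (257,102). The red screwdriver is at (181,130).

```bash
python3 - <<'E'
from h import *
_,_,c=grab("top"); z=np.load("top0.npz"); im,d=z["im"],z["d"]
P=cloud(c,d); Z=P[...,2]
print("bench z",np.median(Z[150:300,310:340]),Z[150:300,310:340].std())
def rect(m,name,zz):
    n,l,st,ce=cv2.connectedComponentsWithStats(m.astype(np.uint8))
    for k in range(1,n):
        if st[k,4]<25: continue
        v,u=np.where(l==k); X=P[v,u,:2]*1000
        r=cv2.minAreaRect(X.astype(np.float32)); print(name,k,st[k,4],np.round(ce[k]),"ctr",np.round(r[0]),"size",np.round(r[1]),"ang",round(r[2],1),"z",np.round(np.percentile(P[v,u,2],[10,50,90])*1000))
roi=np.zeros(Z.shape,bool); roi[60:270,70:420]=1; ok=(d>0)&roi
rect(ok&(Z>.006)&(Z<.3),"all",0)
rect(ok&(Z>.042)&(Z<.3),">42",0)
rect(ok&(Z>.075)&(Z<.3),">75",0)
big=cv2.resize(im[140:260,80:420],None,fx=2.3,fy=2.3,interpolation=cv2.INTER_CUBIC)
cv2.imwrite("pics/crop.png",np.clip(big[:,:,::-1]*1.6,0,255).astype(np.uint8))
E
```

```text
bench z -0.0011180764088845052 0.06377611461345792
all 2 656 [359. 103.] ctr [ 903. -284.] size [146.  52.] ang 16.2 z [30. 43. 53.]
all 4 846 [256. 102.] ctr [868.  22.] size [97. 98.] ang 4.3 z [24. 30. 33.]
all 5 375 [150. 100.] ctr [838. 366.] size [ 26. 200.] ang 20.9 z [11. 18. 23.]
all 6 325 [337. 105.] ctr [ 888. -219.] size [73. 53.] ang 17.7 z [31. 43. 53.]
all 7 322 [180. 123.] ctr [748. 243.] size [189.  26.] ang 2.5 z [14. 21. 25.]
all 8 366 [255. 145.] ctr [732.  10.] size [89. 87.] ang 6.2 z [15. 22. 25.]
all 9 619 [317. 149.] ctr [ 730. -172.] size [66. 67.] ang 36.9 z [31. 82. 85.]
all 10 6600 [154. 197.] ctr [542. 278.] size [350. 151.] ang 83.1 z [47. 50. 60.]
all 13 1290 [286. 216.] ctr [533. -99.] size [129. 110.] ang 89.0 z [ 6.  9. 72.]
all 16 971 [374. 236.] ctr [ 507. -359.] size [111.  92.] ang 78.7 z [ 9. 11. 14.]
>42 1 168 [357.  91.] ctr [ 930. -278.] size [43. 43.] ang 24.4 z [44. 49. 54.]
>42 3 170 [338. 104.] ctr [ 877. -222.] size [44. 45.] ang 6.1 z [44. 49. 54.]
>42 5 178 [363. 113.] ctr [ 860. -297.] size [45. 45.] ang 49.9 z [44. 49. 54.]
>42 6 535 [318. 148.] ctr [ 730. -172.] size [66. 67.] ang 38.5 z [56. 83. 85.]
>42 7 6472 [153. 196.] ctr [542. 278.] size [350. 150.] ang 83.0 z [47. 50. 60.]
>42 8 416 [296. 215.] ctr [ 533. -127.] size [69. 60.] ang 87.8 z [47. 57. 87.]
>75 1 391 [319. 145.] ctr [ 733. -172.] size [60. 62.] ang 52.2 z [81. 84. 86.]
>75 2 158 [114. 186.] ctr [551. 374.] size [72. 14.] ang 52.8 z [82. 90. 93.]
>75 3 166 [187. 185.] ctr [576. 172.] size [44. 24.] ang 82.7 z [ 87. 106. 114.]
>75 4 110 [287. 213.] ctr [ 534. -104.] size [41. 23.] ang 1.5 z [77. 85. 90.]
>75 5 147 [178. 218.] ctr [483. 182.] size [41. 24.] ang 82.9 z [ 89. 106. 114.]
```

View pics/crop.png

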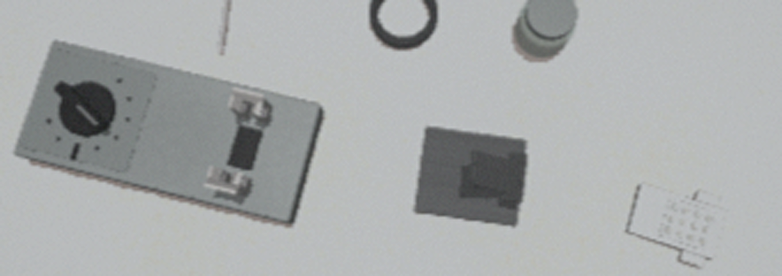

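```bash
cat >> h.py <<'E'
def inc(pos,X,Y,tag=""):
    "print increments from present pose to TCP pos (mm) with tool x axis X and jaw axis ~Y"
    p,r=pose(); X=np.array(X,float); X/=np.linalg.norm(X); Y=np.array(Y,float); Y-=X*(X@Y); Y/=np.linalg.norm(Y)
    Rt=Rot.from_matrix(np.stack([X,Y,np.cross(X,Y)],1)); t,w=delta(np.array(pos)/1000,Rt,p,r)
    print(tag,"t",np.round(t,1),"r",np.round(w,2),"|r|",round(np.linalg.norm(w),1))
    return t,w
E
python3 - <<'E'
from h import *
p,r=pose(); print(r.as_matrix().round(3)); print(robot.get_state()["q"])
px=[.98,-.196,0]; 
for s in(1,-1):
    Y=np.array(px)*s
    inc([450,80,250],[0,0,-1],Y,"via %d"%s); inc([509,-347,130],[0,0,-1],Y,"above %d"%s)
E
```

```text
[[-0.001  0.263  0.965]
 [-0.001  0.965 -0.263]
 [-1.    -0.001 -0.   ]]
[ 1.18987133e+00  3.59366812e-01  1.51118940e+00 -1.18336393e-05
  1.27251087e+00 -1.15073341e-01]
via 1 t [   6.2 -404.1  413.2] r [8.608e+01 6.000e-02 7.000e-02] |r| 86.1
above 1 t [ 126.7 -800.4  582.4] r [8.608e+01 6.000e-02 7.000e-02] |r| 86.1
via -1 t [   6.2 -404.1  413.2] r [-9.392e+01 -8.000e-02  6.000e-02] |r| 93.9
above -1 t [ 126.7 -800.4  582.4] r [-9.392e+01 -8.000e-02  6.000e-02] |r| 93.9
```

Call:
move_arm(increments=[{"tx":6,"ty":-404,"tz":413,"rx":86.1,"hand":85},{"tx":6,"ty":-404,"tz":413,"rx":86.1,"hand":85},{"tx":6,"ty":-404,"tz":413,"rx":86.1,"hand":85},{"tx":6,"ty":-404,"tz":413,"rx":86.1,"hand":85},{"tx":6,"ty":-404,"tz":413,"rx":86.1,"hand":85},{"tx":6,"ty":-404,"tz":413,"rx":86.1,"hand":85},{"tx":6,"ty":-404,"tz":413,"rx":86.1,"hand":85},{"tx":6,"ty":-404,"tz":413,"rx":86.1,"hand":85},{"tx":6,"ty":-404,"tz":413,"rx":86.1,"hand":85},{"tx":6,"ty":-404,"tz":413,"rx":86.1,"hand":85},{"tx":106,"ty":-800,"tz":582,"rx":86.1,"hand":85},{"tx":106,"ty":-800,"tz":582,"rx":86.1,"hand":85},{"tx":106,"ty":-800,"tz":582,"rx":86.1,"hand":85},{"tx":106,"ty":-800,"tz":582,"rx":86.1,"hand":85},{"tx":106,"ty":-800,"tz":582,"rx":86.1,"hand":85},{"tx":106,"ty":-800,"tz":582,"rx":86.1,"hand":85},{"tx":106,"ty":-800,"tz":582,"rx":86.1,"hand":85},{"tx":106,"ty":-800,"tz":582,"rx":86.1,"hand":85},{"tx":106,"ty":-800,"tz":582,"rx":86.1,"hand":85},{"tx":106,"ty":-800,"tz":582,"rx":86.1,"hand":85}])

```text
schema error: expected keys tx, ty, tz, rx, ry, rz, hand
```

```bash
python3 - <<'E'
from h import *
s=robot.get_state(); print(s["tcp_pos"],s["q"])
im,d,c=grab("wrist","w1.png"); P=cloud(c,d); Z=P[...,2]
print(c[4],np.percentile(Z[d>0],[5,50,95]))
m=(d>0)&(Z>.006)&(Z<.03)
n,l,st,ce=cv2.connectedComponentsWithStats(m.astype(np.uint8))
for k in range(1,n):
    if st[k,4]<300: continue
    v,u=np.where(l==k); r=cv2.minAreaRect((P[v,u,:2]*1000).astype(np.float32)); print(st[k],r,np.percentile(Z[v,u],[10,50,90]))
E
```

```text
[0.15744917 0.57845998 0.25562832] [ 1.18987133e+00  3.59366812e-01  1.51118940e+00 -1.18336393e-05
  1.27251087e+00 -1.15073341e-01]
[0.07857546 0.59896123 0.37302502] [-7.48629531e-01 -1.79132137e-04  3.11840903e-01]
```

View pics/w1.png

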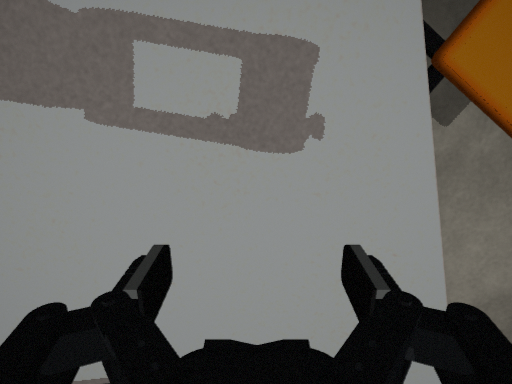

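The move was refused because every key is required, so the picture shows only bare bench and the fingers. I'll resend with all keys.

Call:
move_arm(increments=[{"tx":6,"ty":-404,"tz":413,"rx":86.1,"ry":0,"rz":0,"hand":85},{"tx":6,"ty":-404,"tz":413,"rx":86.1,"ry":0,"rz":0,"hand":85},{"tx":6,"ty":-404,"tz":413,"rx":86.1,"ry":0,"rz":0,"hand":85},{"tx":6,"ty":-404,"tz":413,"rx":86.1,"ry":0,"rz":0,"hand":85},{"tx":6,"ty":-404,"tz":413,"rx":86.1,"ry":0,"rz":0,"hand":85},{"tx":6,"ty":-404,"tz":413,"rx":86.1,"ry":0,"rz":0,"hand":85},{"tx":6,"ty":-404,"tz":413,"rx":86.1,"ry":0,"rz":0,"hand":85},{"tx":6,"ty":-404,"tz":413,"rx":86.1,"ry":0,"rz":0,"hand":85},{"tx":6,"ty":-404,"tz":413,"rx":86.1,"ry":0,"rz":0,"hand":85},{"tx":6,"ty":-404,"tz":413,"rx":86.1,"ry":0,"rz":0,"hand":85},{"tx":106,"ty":-800,"tz":582,"rx":86.1,"ry":0,"rz":0,"hand":85},{"tx":106,"ty":-800,"tz":582,"rx":86.1,"ry":0,"rz":0,"hand":85},{"tx":106,"ty":-800,"tz":582,"rx":86.1,"ry":0,"rz":0,"hand":85},{"tx":106,"ty":-800,"tz":582,"rx":86.1,"ry":0,"rz":0,"hand":85},{"tx":106,"ty":-800,"tz":582,"rx":86.1,"ry":0,"rz":0,"hand":85},{"tx":106,"ty":-800,"tz":582,"rx":86.1,"ry":0,"rz":0,"hand":85},{"tx":106,"ty":-800,"tz":582,"rx":86.1,"ry":0,"rz":0,"hand":85},{"tx":106,"ty":-800,"tz":582,"rx":86.1,"ry":0,"rz":0,"hand":85},{"tx":106,"ty":-800,"tz":582,"rx":86.1,"ry":0,"rz":0,"hand":85}])

```text
t: 2.58
tcp_pos: [0.5088, -0.3447, 0.1498]
orientation: [-2.313, 1.569, 2.201]
wrist_force: [-1.0, 0.7, -0.1]
finger_gap: 0.0848
```

```bash
cat >> h.py <<'E'
def rects(c,d,zlo,zhi,mn=300,roi=None):
    P=cloud(c,d); Z=P[...,2]; m=(d>0)&(Z>zlo)&(Z<zhi)
    if roi is not None: m&=roi(P)
    n,l,st,ce=cv2.connectedComponentsWithStats(m.astype(np.uint8))
    for k in range(1,n):
        if st[k,4]<mn: continue
        v,u=np.where(l==k); r=cv2.minAreaRect((P[v,u,:2]*1000).astype(np.float32))
        print(st[k],"ctr",np.round(r[0],1),"size",np.round(r[1],1),"ang",round(r[2],1),"z",np.percentile(Z[v,u]*1000,[10,50,90]).round(1))
E
python3 - <<'E'
from h import *
s=robot.get_state(); print(s["tcp_pos"],s["q"])
im,d,c=grab("wrist","w2.png"); rects(c,d,.006,.03)
inc([509,-347,21],[0,0,-1],[.98,-.196,0])
E
```

```text
[ 0.50875775 -0.34474672  0.14977136] [-7.08173437e-01  4.88547036e-01  1.58930187e+00  5.50151472e-04
  1.06578055e+00 -5.10450866e-01]
[ 210  141   97  113 8614] ctr [ 505.6 -361.3] size [110.2  92.1] ang 78.6 z [10.7 12.  13.5]
 t [129.1   1.    3. ] r [ 0.02 -0.08  0.08] |r| 0.1
```

Call:
move_arm(increments=[{"tx":60,"ty":-0.5,"tz":3,"rx":0,"ry":0,"rz":0,"hand":85},{"tx":100,"ty":-0.5,"tz":3,"rx":0,"ry":0,"rz":0,"hand":85},{"tx":118,"ty":-0.5,"tz":3,"rx":0,"ry":0,"rz":0,"hand":85},{"tx":129,"ty":-0.5,"tz":3,"rx":0,"ry":0,"rz":0,"hand":85},{"tx":129,"ty":-0.5,"tz":3,"rx":0,"ry":0,"rz":0,"hand":72},{"tx":129,"ty":-0.5,"tz":3,"rx":0,"ry":0,"rz":0,"hand":50},{"tx":129,"ty":-0.5,"tz":3,"rx":0,"ry":0,"rz":0,"hand":50},{"tx":129,"ty":-0.5,"tz":3,"rx":0,"ry":0,"rz":0,"hand":50},{"tx":129,"ty":-0.5,"tz":3,"rx":0,"ry":0,"rz":0,"hand":50},{"tx":129,"ty":-0.5,"tz":3,"rx":0,"ry":0,"rz":0,"hand":50}])

```text
t: 3.88
tcp_pos: [0.5088, -0.3492, 0.0231]
orientation: [1.153, 1.568, -0.616]
wrist_force: [-0.1, 2.2, 6.7]
finger_gap: 0.062
```

Call:
move_arm(increments=[{"tx":-10,"ty":0,"tz":0,"rx":0,"ry":0,"rz":0,"hand":50},{"tx":-40,"ty":0,"tz":0,"rx":0,"ry":0,"rz":0,"hand":50},{"tx":-90,"ty":0,"tz":0,"rx":0,"ry":0,"rz":0,"hand":50},{"tx":-140,"ty":0,"tz":0,"rx":0,"ry":0,"rz":0,"hand":50},{"tx":-180,"ty":0,"tz":0,"rx":0,"ry":0,"rz":0,"hand":50},{"tx":-180,"ty":0,"tz":0,"rx":0,"ry":0,"rz":0,"hand":50}])

```text
t: 4.62
tcp_pos: [0.5098, -0.3505, 0.2057]
orientation: [1.031, 1.563, -0.737]
wrist_force: [1.6, -0.1, -2.4]
finger_gap: 0.0617
```

```bash
python3 - <<'E'
from h import *
s=robot.get_state(); print(s["tcp_pos"],s["wrist_force"],s["finger_gap"])
im,d,c=grab("wrist","w3.png")
P=cloud(c,d); p,r=pose(s); T=r.inv().apply((P-p).reshape(-1,3)).reshape(P.shape)*1000
m=(d>0)&(T[...,0]<50)&(T[...,0]>-5)&(abs(T[...,1])<30)&(abs(T[...,2])<130)
Q=T[m]; print(len(Q),np.percentile(Q,[1,50,99],axis=0).round(1))
A=np.c_[Q[:,1:],np.ones(len(Q))]; print("plane x=a y+b z+c",np.linalg.lstsq(A,Q[:,0],rcond=None)[0].round(3))
v,u=np.where(m); k=(d>0)&(T[...,0]<50)&(T[...,0]>-5); Q=T[k]; print(cv2.minAreaRect(Q[:,1:].astype(np.float32)))
E
```

```text
[ 0.50978206 -0.35045297  0.20572648] [ 1.62443546 -0.07004178 -2.44262553] 0.06168565779757801
20414 [[  6.9 -29.4 -42.2]
 [ 11.   -0.1  -4.1]
 [ 18.6  29.6  49. ]]
plane x=a y+b z+c [-1.000e-03 -2.500e-02  1.096e+01]
((-1.0195159912109375, 7.305164337158203), (99.87098693847656, 89.62281799316406), 89.89970397949219)
```

View pics/w3.png

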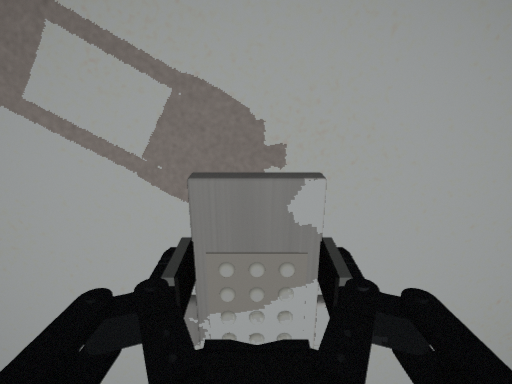

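The panel is held square: top edge at row 175, sides at columns 190 and 325, LEDs facing the camera. Next is the 45° placing pose.

```bash
python3 - <<'E'
from h import *
print(robot.get_state()["tcp_pos"])
y=np.radians(-1); Rz=Rot.from_euler('z',y); s=2**-.5
yp=Rz.apply([0,s,s]); zp=Rz.apply([0,-s,s]); xp=Rz.apply([1,0,0])
rest=np.array([533,-99,0])+Rz.apply([0,-45,45]); print(rest)
for off,up in((80,6),(3,6),(30,6)):
    C=rest+yp*up+zp*off; tcp=C-(-zp*23+xp*0-yp*67)
    print(tcp.round(1)); inc(tcp,-zp,xp,off)
E
```

```text
[ 0.5084931  -0.34932564  0.20315325]
[ 532.21464171 -143.99314628   45.        ]
[ 531.8 -165.2  169.5]
80 t [  33.3  -13.4 -185.2] r [-9.73 45.   -4.22] |r| 46.2
[ 532.8 -110.8  115. ]
3 t [  87.6  -23.3 -238.9] r [-9.73 45.   -4.22] |r| 46.2
[ 532.5 -129.9  134.1]
30 t [  68.6  -19.9 -220. ] r [-9.73 45.   -4.22] |r| 46.2
```

Call:
move_arm(increments=[{"tx":33,"ty":-13,"tz":-185,"rx":-9.7,"ry":45,"rz":-4.2,"hand":50},{"tx":33,"ty":-13,"tz":-185,"rx":-9.7,"ry":45,"rz":-4.2,"hand":50},{"tx":33,"ty":-13,"tz":-185,"rx":-9.7,"ry":45,"rz":-4.2,"hand":50},{"tx":33,"ty":-13,"tz":-185,"rx":-9.7,"ry":45,"rz":-4.2,"hand":50},{"tx":33,"ty":-13,"tz":-185,"rx":-9.7,"ry":45,"rz":-4.2,"hand":50},{"tx":33,"ty":-13,"tz":-185,"rx":-9.7,"ry":45,"rz":-4.2,"hand":50},{"tx":33,"ty":-13,"tz":-185,"rx":-9.7,"ry":45,"rz":-4.2,"hand":50},{"tx":33,"ty":-13,"tz":-185,"rx":-9.7,"ry":45,"rz":-4.2,"hand":50},{"tx":33,"ty":-13,"tz":-185,"rx":-9.7,"ry":45,"rz":-4.2,"hand":50}])

```text
t: 5.8
tcp_pos: [0.5316, -0.1645, 0.1689]
orientation: [-3.139, 0.784, 1.555]
wrist_force: [-0.4, 0.0, -2.8]
finger_gap: 0.0617
```

```bash
python3 - <<'E'
from h import *
st=robot.get_state(); print(st["tcp_pos"],st["q"].round(2))
y=np.radians(-1); Rz=Rot.from_euler('z',y); s=2**-.5
yp=Rz.apply([0,s,s]); zp=Rz.apply([0,-s,s]); xp=Rz.apply([1,0,0])
rest=np.array([533,-99,0])+Rz.apply([0,-45,45])
for off,up in((3,6),):
    C=rest+yp*up+zp*off; tcp=C-(-zp*23-yp*67); inc(tcp,-zp,xp,off)
im,d,c=grab("scene","s1.png"); cv2.imwrite("pics/s1.png",cv2.resize(im[110:260,130:330,::-1],None,fx=3,fy=3))
P=cloud(c,d); # stand/panel geometry in stand frame (mm)
S=Rz.inv().apply(P.reshape(-1,3)*1000-[533,-99,0])
f=(abs(S[:,0])<20)&(S[:,1]>-70)&(S[:,1]<70)&(S[:,2]>12)&(S[:,2]<100)
Q=S[f]; nb=(Q[:,1]-Q[:,2])*s  # distance along (0,1,-1)/sqrt2
print(len(Q)); 
for y0 in range(-70,40,10):
    k=(Q[:,1]>=y0)&(Q[:,1]<y0+10); 
    if k.sum()>5: print(y0,k.sum(),np.percentile(Q[k,2],[10,50,90]).round(1))
E
```

```text
[ 0.53164935 -0.16450257  0.16886999] [-0.76  0.65  1.52  0.55  1.57 -0.92]
3 t [76.1  0.3  0.2] r [-0.08 -0.06  0.08] |r| 0.1
331
-70 15 [50.3 52.  54.3]
-60 38 [47.  51.6 55.2]
-50 41 [19.9 44.6 46.6]
-40 44 [47.5 52.6 56.6]
-30 37 [59.8 64.  66.9]
-20 72 [20.3 68.7 75.7]
-10 66 [33.6 80.6 87.2]
0 18 [84.4 86.1 89. ]
```

View pics/s1.png

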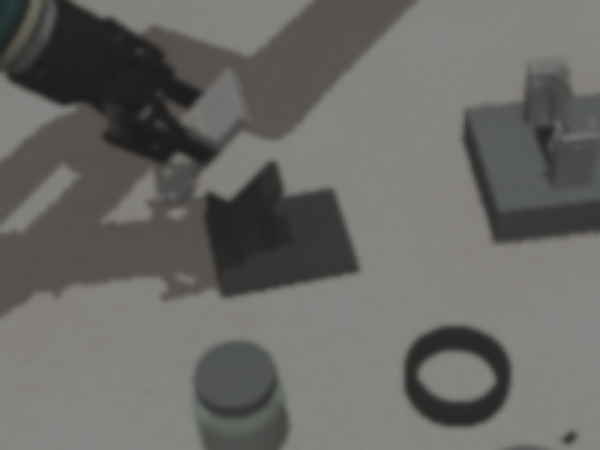

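The scene view shows the panel held tilted, just off the stand's board, with the ear end towards the ledge. Moving on in.

Call:
move_arm(increments=[{"tx":30,"ty":0,"tz":0,"rx":0,"ry":0,"rz":0,"hand":50},{"tx":55,"ty":0,"tz":0,"rx":0,"ry":0,"rz":0,"hand":50},{"tx":68,"ty":0,"tz":0,"rx":0,"ry":0,"rz":0,"hand":50},{"tx":74,"ty":0,"tz":0,"rx":0,"ry":0,"rz":0,"hand":50},{"tx":76,"ty":0,"tz":0,"rx":0,"ry":0,"rz":0,"hand":50},{"tx":76,"ty":0,"tz":0,"rx":0,"ry":0,"rz":0,"hand":50}])

```text
t: 6.6
tcp_pos: [0.5327, -0.1115, 0.115]
orientation: [-3.139, 0.784, 1.554]
wrist_force: [-0.2, -0.0, -2.7]
finger_gap: 0.062
```

Call:
move_arm(increments=[{"tx":1.5,"ty":0,"tz":1.5,"rx":0,"ry":0,"rz":0,"hand":50},{"tx":3,"ty":0,"tz":3,"rx":0,"ry":0,"rz":0,"hand":50},{"tx":3,"ty":0,"tz":3,"rx":0,"ry":0,"rz":0,"hand":50}])

```text
t: 6.98
tcp_pos: [0.5327, -0.1115, 0.1119]
orientation: [-3.14, 0.782, 1.554]
wrist_force: [-1.9, -2.9, 8.8]
finger_gap: 0.0618
```

Call:
move_arm(increments=[{"tx":0,"ty":0,"tz":0,"rx":0,"ry":0,"rz":0,"hand":66},{"tx":0,"ty":0,"tz":0,"rx":0,"ry":0,"rz":0,"hand":75},{"tx":0,"ty":0,"tz":0,"rx":0,"ry":0,"rz":0,"hand":85},{"tx":0,"ty":0,"tz":0,"rx":0,"ry":0,"rz":0,"hand":85},{"tx":-10,"ty":0,"tz":0,"rx":0,"ry":0,"rz":0,"hand":85},{"tx":-40,"ty":0,"tz":0,"rx":0,"ry":0,"rz":0,"hand":85},{"tx":-100,"ty":0,"tz":0,"rx":0,"ry":0,"rz":0,"hand":85},{"tx":-150,"ty":0,"tz":0,"rx":0,"ry":0,"rz":0,"hand":85},{"tx":-150,"ty":0,"tz":0,"rx":0,"ry":0,"rz":0,"hand":85}])

```text
t: 8.1
tcp_pos: [0.5321, -0.2213, 0.219]
orientation: [3.138, 0.789, 1.547]
wrist_force: [0.5, 0.2, -0.7]
finger_gap: 0.085
```

```bash
python3 - <<'E'
from h import *
print(robot.get_state()["tcp_pos"],robot.get_state()["q"].round(2))
im,d,c=grab("wrist","w4.png")
P=cloud(c,d)*1000; Q=P[(d>0)&(P[...,2]>40)&(abs(P[...,0]-533)<60)&(P[...,1]>-180)&(P[...,1]<-20)]
from collections import Counter
# RANSAC-free: robust plane y+z style fit near expected
s=2**-.5; n=(Q-[532,-144,45])@np.array([0,-s,s]); k=(n>5)&(n<22); F=Q[k]; print(len(F))
for _ in range(4):
    m=F.mean(0); N=np.linalg.svd(F-m,full_matrices=False)[2][2]; N*=np.sign(N[2]); e=(F-m)@N; F=F[abs(e)<3]
print("face",m.round(1),"normal",N.round(3),"n from rest",((m-[532.2,-144,45])@N).round(1),e.std())
X=np.array([1,0,0])-N*N[0]; X/=np.linalg.norm(X); Y=np.cross(N,X)
uv=np.c_[F@X,F@Y].astype(np.float32); r=cv2.minAreaRect(uv); print("rect",r)
C=X*r[0][0]+Y*r[0][1]+N*(m@N); print("ctr world",C.round(1),X.round(3),Y.round(3))
b=cv2.resize(im[:,:,::-1],None,fx=1.2,fy=1.2); cv2.imwrite("pics/w4.png",b)
E
```

```text
[ 0.5321316  -0.2213364   0.21895593] [-0.82  0.63  1.4   0.52  1.71 -0.89]
7864
face [ 531.2 -115.3   93.4] normal [-0.015 -0.704  0.71 ] n from rest 14.2 0.9870633381810722
rect ((533.399169921875, -17.838184356689453), (111.11041259765625, 90.28533172607422), 89.05708312988281)
ctr world [ 531.3 -116.6   92.2] [ 1.    -0.01   0.011] [0.    0.71  0.704]
```

View pics/w4.png

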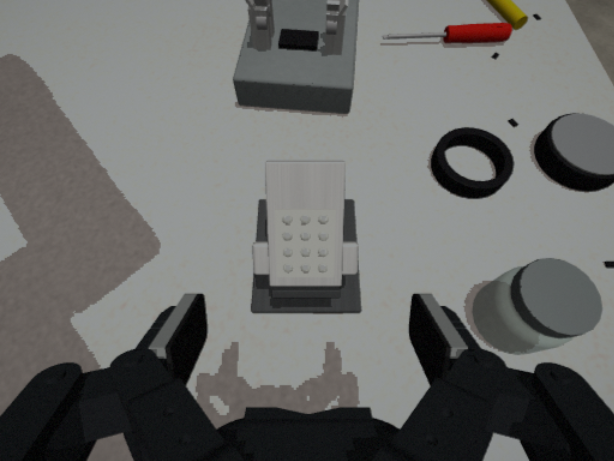

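The panel is resting squared on the ledge, foot at about (305,287), with the stand, tester and jar undisturbed. Next I reorient for the top-edge grasp.

```bash
python3 - <<'E'
from h import *
inc([532,20,300],[0,0,-1],[.017,1,0],"A")
E
```

```text
A t [ 110.6   -4.  -227.5] r [-85.07 -35.12 -35.21] |r| 98.5
```

Call:
move_arm(increments=[{"tx":110.6,"ty":-4,"tz":-227.5,"rx":-85.1,"ry":-35.1,"rz":-35.2,"hand":40},{"tx":110.6,"ty":-4,"tz":-227.5,"rx":-85.1,"ry":-35.1,"rz":-35.2,"hand":40},{"tx":110.6,"ty":-4,"tz":-227.5,"rx":-85.1,"ry":-35.1,"rz":-35.2,"hand":40},{"tx":110.6,"ty":-4,"tz":-227.5,"rx":-85.1,"ry":-35.1,"rz":-35.2,"hand":40},{"tx":110.6,"ty":-4,"tz":-227.5,"rx":-85.1,"ry":-35.1,"rz":-35.2,"hand":40},{"tx":110.6,"ty":-4,"tz":-227.5,"rx":-85.1,"ry":-35.1,"rz":-35.2,"hand":40},{"tx":110.6,"ty":-4,"tz":-227.5,"rx":-85.1,"ry":-35.1,"rz":-35.2,"hand":40},{"tx":110.6,"ty":-4,"tz":-227.5,"rx":-85.1,"ry":-35.1,"rz":-35.2,"hand":40},{"tx":110.6,"ty":-4,"tz":-227.5,"rx":-85.1,"ry":-35.1,"rz":-35.2,"hand":40},{"tx":110.6,"ty":-4,"tz":-227.5,"rx":-85.1,"ry":-35.1,"rz":-35.2,"hand":40},{"tx":110.6,"ty":-4,"tz":-227.5,"rx":-85.1,"ry":-35.1,"rz":-35.2,"hand":40},{"tx":110.6,"ty":-4,"tz":-227.5,"rx":-85.1,"ry":-35.1,"rz":-35.2,"hand":40}])

```text
t: 9.65
tcp_pos: [0.5313, 0.0214, 0.2991]
orientation: [2.361, 1.565, 2.344]
wrist_force: [0.1, -0.0, 0.6]
finger_gap: 0.0397
```

```bash
python3 - <<'E'
from h import *
s=robot.get_state(); print(s["tcp_pos"],s["q"].round(2),s["finger_gap"])
k=2**-.5; Rz=Rot.from_euler('z',np.radians(-1)); yp=Rz.apply([0,k,k]); zp=Rz.apply([0,-k,k])
T=np.array([531.7,-72.2,127])
inc(T+90*yp,-yp,-zp,"pre"); inc(T-3*yp,-yp,-zp,"grasp")
E
```

```text
[0.53129511 0.02139087 0.29905427] [-0.09  0.22  1.6   0.    1.33 -1.65] 0.03967455636314186
pre t [108.3 -30.4   2.5] r [  0.1   -0.21 -45.23] |r| 45.2
grasp t [173.8 -96.4   2.7] r [  0.1   -0.21 -45.23] |r| 45.2
```

Call:
move_arm(increments=[{"tx":30,"ty":-10,"tz":2,"rx":0,"ry":0,"rz":-15,"hand":40},{"tx":60,"ty":-20,"tz":2,"rx":0,"ry":0,"rz":-30,"hand":40},{"tx":108.3,"ty":-30.4,"tz":2.5,"rx":0,"ry":-0.2,"rz":-45.2,"hand":40},{"tx":108.3,"ty":-30.4,"tz":2.5,"rx":0,"ry":-0.2,"rz":-45.2,"hand":40},{"tx":108.3,"ty":-30.4,"tz":2.5,"rx":0,"ry":-0.2,"rz":-45.2,"hand":40},{"tx":108.3,"ty":-30.4,"tz":2.5,"rx":0,"ry":-0.2,"rz":-45.2,"hand":40},{"tx":108.3,"ty":-30.4,"tz":2.5,"rx":0,"ry":-0.2,"rz":-45.2,"hand":40},{"tx":108.3,"ty":-30.4,"tz":2.5,"rx":0,"ry":-0.2,"rz":-45.2,"hand":40}])

```text
t: 10.65
tcp_pos: [0.5334, -0.0093, 0.1924]
orientation: [-1.566, 0.787, -1.583]
wrist_force: [-0.0, 0.2, 0.7]
finger_gap: 0.0399
```

```bash
python3 - <<'E'
from h import *
s=robot.get_state(); print(s["tcp_pos"],s["q"].round(2),s["finger_gap"])
k=2**-.5; Rz=Rot.from_euler('z',np.radians(-1)); yp=Rz.apply([0,k,k]); zp=Rz.apply([0,-k,k])
T=np.array([531.7,-72.2,127]); inc(T-3*yp,-yp,-zp,"grasp")
im,d,c=grab("wrist","w5.png"); p,r=pose(s); P=cloud(c,d); Q=r.inv().apply((P-p).reshape(-1,3)).reshape(P.shape)*1000
m=(d>0)&(abs(Q[...,2])<60)&(abs(Q[...,1])<30)&(Q[...,0]>60)&(Q[...,0]<130)
F=Q[m]; print(len(F),np.percentile(F,[1,50,99],axis=0).round(1))
E
```

```text
[ 0.53342854 -0.00925192  0.19237382] [ 0.3   0.53  1.7  -0.77  1.3  -0.89] 0.03994628432650981
grasp t [93.8  1.5 -0.9] r [-0.06  0.19 -0.1 ] |r| 0.2
1414 [[ 90.   -4.3 -32.8]
 [ 91.6   1.3  -6.5]
 [125.5   7.4  30.3]]
```

View pics/w5.png

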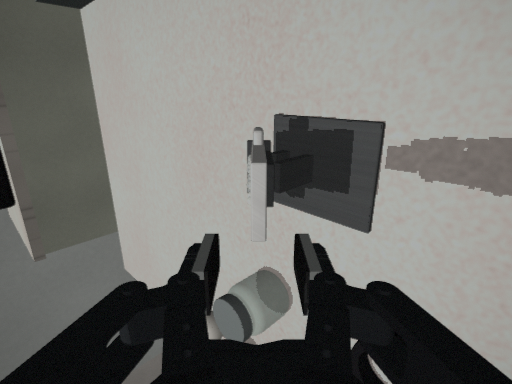

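The panel's edge is centred between the fingers, at tool y about 1.3 mm and 91 mm ahead, which agrees with the estimate. Grasping.

Call:
move_arm(increments=[{"tx":40,"ty":1.4,"tz":-1,"rx":0,"ry":0,"rz":0,"hand":40},{"tx":75,"ty":1.4,"tz":-1,"rx":0,"ry":0,"rz":0,"hand":40},{"tx":90,"ty":1.4,"tz":-1,"rx":0,"ry":0,"rz":0,"hand":40},{"tx":94,"ty":1.4,"tz":-1,"rx":0,"ry":0,"rz":0,"hand":40},{"tx":94,"ty":1.4,"tz":-1,"rx":0,"ry":0,"rz":0,"hand":25},{"tx":94,"ty":1.4,"tz":-1,"rx":0,"ry":0,"rz":0,"hand":14},{"tx":94,"ty":1.4,"tz":-1,"rx":0,"ry":0,"rz":0,"hand":0},{"tx":94,"ty":1.4,"tz":-1,"rx":0,"ry":0,"rz":0,"hand":0},{"tx":94,"ty":1.4,"tz":-1,"rx":0,"ry":0,"rz":0,"hand":0},{"tx":94,"ty":1.4,"tz":-1,"rx":0,"ry":0,"rz":0,"hand":0}])

```text
t: 11.95
tcp_pos: [0.532, -0.0737, 0.125]
orientation: [-1.567, 0.784, -1.581]
wrist_force: [1.1, 0.3, 5.5]
finger_gap: 0.011
```

Call:
move_arm(increments=[{"tx":-7,"ty":-7,"tz":0,"rx":0,"ry":0,"rz":0,"hand":0},{"tx":-25,"ty":-25,"tz":0,"rx":0,"ry":0,"rz":0,"hand":0},{"tx":-55,"ty":-55,"tz":0,"rx":0,"ry":0,"rz":0,"hand":0},{"tx":-85,"ty":-85,"tz":0,"rx":0,"ry":0,"rz":0,"hand":0},{"tx":-110,"ty":-110,"tz":0,"rx":0,"ry":0,"rz":0,"hand":0},{"tx":-120,"ty":-120,"tz":0,"rx":0,"ry":0,"rz":9,"hand":0},{"tx":-120,"ty":-120,"tz":0,"rx":0,"ry":0,"rz":18,"hand":0},{"tx":-120,"ty":-120,"tz":0,"rx":0,"ry":0,"rz":27,"hand":0},{"tx":-120,"ty":-120,"tz":0,"rx":0,"ry":0,"rz":36,"hand":0},{"tx":-120,"ty":-120,"tz":0,"rx":0,"ry":0,"rz":45,"hand":0},{"tx":-120,"ty":-120,"tz":0,"rx":0,"ry":0,"rz":45,"hand":0},{"tx":-120,"ty":-120,"tz":0,"rx":0,"ry":0,"rz":45,"hand":0}])

```text
t: 13.45
tcp_pos: [0.5304, -0.0736, 0.2931]
orientation: [-1.902, 1.568, -1.916]
wrist_force: [-0.4, 1.4, -2.4]
finger_gap: 0.011
```

```bash
python3 - <<'E'
from h import *
s=robot.get_state(); print(s["tcp_pos"],s["q"].round(2),s["finger_gap"],s["wrist_force"])
p,r=pose(s); print(r.as_matrix().round(3))
# tester geometry again from wrist & top
im,d,c=grab("wrist","w6.png"); P=cloud(c,d); Q=r.inv().apply((P-p).reshape(-1,3)).reshape(P.shape)*1000
m=(d>0)&(abs(Q[...,2])<60)&(abs(Q[...,1])<20)&(Q[...,0]>-8)&(Q[...,0]<125)
F=Q[m]; print(len(F),np.percentile(F,[1,50,99],axis=0).round(1))
for n in("top","scene"):
    im,d,c=grab(n,n+"1.png"); print(n)
    P=cloud(c,d)*1000; p1=p*1000; m=(d>0)&(abs(P[...,0]-p1[0])<60)&(abs(P[...,1]-p1[1])<30)&(P[...,2]<p1[2]-30)&(P[...,2]>p1[2]-125)
    F=P[m]-p1; print(len(F),np.percentile(F,[1,10,50,90,99],axis=0).round(1))
    v,u=np.where(m)
    # straight lines of lower edge / posts
    for lo,hi in((.1,.13),):
        rects(c,d,lo,hi,30,lambda P:(P[...,1]>.1)&(P[...,1]<.3)&(P[...,0]<.65))
im,d,c=grab("scene"); P=cloud(c,d)
rects(c,d,.042,.054,200,lambda P:(P[...,1]>.05)&(P[...,1]<.5)&(P[...,0]>.4))
E
```

```text
[ 0.5303515  -0.07360781  0.29309822] [-0.27  0.23  1.6  -0.    1.31 -1.82] 0.011019120985849997 [-0.3805633   1.43284119 -2.39550963]
[[-0.001  0.014  1.   ]
 [-0.002  1.    -0.014]
 [-1.    -0.002 -0.001]]
6162 [[ -6.8 -18.5 -45.9]
 [ -1.5  -0.8 -12.1]
 [ 84.4  17.4  29.6]]
top
56 [[-44.8  -7.8 -97. ]
 [-43.9  -1.9 -87.9]
 [-33.    3.1 -68.8]
 [-21.6   7.5 -40.8]
 [ -9.5   7.9 -30.4]]
[179 178  16  12 109] ctr [575.6 172.1] size [36.2 24. ] ang 82.2 z [102.4 110.9 114.4]
[168 212  17  12 108] ctr [482.7 184. ] size [38.1 22.9] ang 81.2 z [101.6 109.8 113.9]
scene
255 [[ -29.9   -9.  -107.2]
 [  -3.1   -7.4  -93. ]
 [  33.    -4.2  -67.8]
 [  46.8    3.7  -37.7]
 [  49.     6.4  -30.9]]
[306 130  15   9  87] ctr [484.  183.4] size [35.6 26.9] ang 85.1 z [101.1 107.3 112. ]
[315 150  16  10  75] ctr [576.5 172.6] size [38.7 26.2] ang 84.8 z [101.6 108.5 112.3]
[ 285  135  130   47 3299] ctr [543.6 276.1] size [350.4 153.8] ang 83.3 z [45.5 47.5 49.4]
```

View pics/scene1.png

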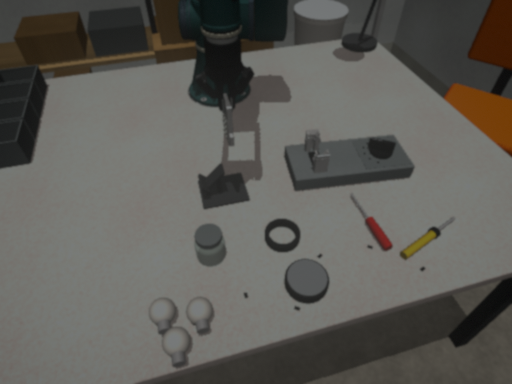

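The scene view shows the panel hanging upright from the gripper at (228,120), and the dock is clear at (315,150). Moving above the dock.

Call:
move_arm(increments=[{"tx":0,"ty":60,"tz":-1,"rx":3,"ry":0,"rz":0,"hand":0},{"tx":0,"ty":120,"tz":-2,"rx":6.1,"ry":0,"rz":0,"hand":0},{"tx":15,"ty":180,"tz":-3,"rx":6.1,"ry":0,"rz":0,"hand":0},{"tx":30,"ty":230,"tz":-3.9,"rx":6.1,"ry":0,"rz":0,"hand":0},{"tx":43,"ty":251.6,"tz":-3.9,"rx":6.1,"ry":0,"rz":0,"hand":0},{"tx":43,"ty":251.6,"tz":-3.9,"rx":6.1,"ry":0,"rz":0,"hand":0},{"tx":43,"ty":251.6,"tz":-3.9,"rx":6.1,"ry":0,"rz":0,"hand":0}])

```text
t: 14.52
tcp_pos: [0.5306, 0.1778, 0.2505]
orientation: [-0.892, 1.569, -1.011]
wrist_force: [0.4, -0.3, -1.6]
finger_gap: 0.0114
```

```bash
python3 - <<'E'
from h import *
s=robot.get_state(); print(s["tcp_pos"],s["wrist_force"]); p,r=pose(s); print(r.as_matrix().round(3))
im,d,c=grab("wrist","w7.png"); P=cloud(c,d); Q=r.inv().apply((P-p).reshape(-1,3)).reshape(P.shape)*1000
def q(m,t): 
    F=Q[m]; print(t,len(F),np.percentile(F,[1,50,99],axis=0).round(1).tolist() if len(F) else "")
b=(d>0)&(abs(Q[...,2])<80)
q(b&(abs(Q[...,1])<20)&(Q[...,0]>-8)&(Q[...,0]<6),"topedge")
q(b&(abs(Q[...,1])<20)&(Q[...,0]>62)&(Q[...,0]<105)&(Q[...,2]>20),"ear+z")
q(b&(abs(Q[...,1])<20)&(Q[...,0]>62)&(Q[...,0]<105)&(Q[...,2]<-20),"ear-z")
q(b&(Q[...,0]>125)&(Q[...,0]<150)&(Q[...,2]>20),"post+z")
q(b&(Q[...,0]>125)&(Q[...,0]<150)&(Q[...,2]<-20),"post-z")
for n in("top","scene"):
    im2,d,c=grab(n); P=cloud(c,d); Q=r.inv().apply((P-p).reshape(-1,3)).reshape(P.shape)*1000; print(n)
    b=(d>0)&(abs(Q[...,1])<20)&(abs(Q[...,2])<80)
    q(b&(Q[...,0]>66)&(Q[...,0]<98)&(Q[...,2]>35),"ear+z"); q(b&(Q[...,0]>66)&(Q[...,0]<98)&(Q[...,2]<-35),"ear-z"); q(b&(Q[...,0]>20)&(Q[...,0]<60),"body"); q(b&(Q[...,0]>128)&(Q[...,0]<150)&(Q[...,2]>20),"post+z"); q(b&(Q[...,0]>128)&(Q[...,0]<150)&(Q[...,2]<-20),"post-z")
E
```

```text
[0.53055477 0.17775051 0.25050866] [ 0.36512822 -0.3357954  -1.55362348]
[[ 0.001  0.119  0.993]
 [-0.001  0.993 -0.119]
 [-1.    -0.001  0.001]]
topedge 4114 [[-7.3, -18.5, -32.0], [-2.1, -0.9, -8.4], [5.4, 17.2, 30.3]]
ear+z 0 
ear-z 489 [[62.5, -7.7, -46.4], [68.2, -0.9, -39.6], [93.2, 4.5, -25.3]]
post+z 138 [[134.5, -19.4, 31.7], [136.9, 13.1, 35.6], [149.6, 16.8, 45.1]]
post-z 931 [[134.6, -19.0, -61.4], [138.6, -1.7, -52.1], [149.0, 16.7, -38.1]]
top
ear+z 28 [[66.8, -5.1, 35.8], [71.3, -3.4, 41.5], [94.1, 4.4, 47.3]]
ear-z 28 [[66.4, -4.3, -44.3], [71.1, -2.1, -39.7], [92.2, 4.7, -35.1]]
body 75 [[23.1, -10.1, -30.1], [41.2, -5.3, -16.5], [59.4, 3.2, 33.5]]
post+z 59 [[134.0, -17.6, 33.6], [139.0, -8.3, 50.7], [149.5, 10.3, 57.5]]
post-z 94 [[134.9, -17.5, -59.7], [139.7, -0.2, -51.9], [149.0, 19.3, -37.4]]
scene
ear+z 55 [[68.4, -6.2, 35.4], [78.3, -2.3, 46.0], [96.7, 4.0, 49.7]]
ear-z 8 [[68.8, -5.3, -39.9], [73.1, -4.4, -38.4], [93.8, -2.4, -35.5]]
body 152 [[20.6, -11.2, -23.4], [42.1, -6.0, 22.7], [58.6, 5.1, 36.7]]
post+z 70 [[136.2, -18.2, 35.0], [140.7, 2.3, 53.8], [149.8, 18.6, 58.7]]
post-z 58 [[136.5, -17.8, -59.8], [143.5, -3.9, -51.7], [149.7, 11.4, -34.3]]
```

View pics/w7.png

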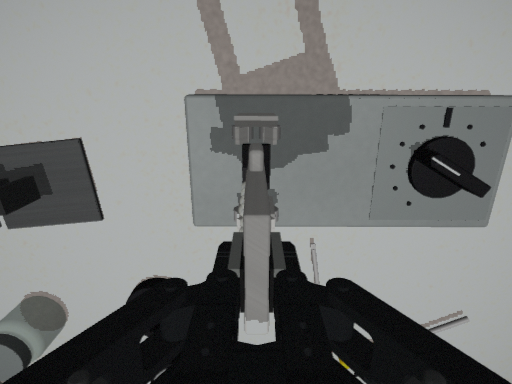

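The wrist view shows the panel edge-on over the dock: post at (256,130), ear lined up with its slot. The knob nose is at about (415,152) and the long mark at (448,117). The panel sits about 2 mm off along the tester's x, so I correct that while lowering.

Call:
move_arm(increments=[{"tx":15,"ty":0.5,"tz":-2,"rx":0,"ry":0,"rz":0,"hand":0},{"tx":28,"ty":0.5,"tz":-2,"rx":0,"ry":0,"rz":0,"hand":0},{"tx":34,"ty":0.5,"tz":-2,"rx":0,"ry":0,"rz":0,"hand":0},{"tx":40,"ty":0.5,"tz":-2,"rx":0,"ry":0,"rz":0,"hand":0},{"tx":46,"ty":0.5,"tz":-2,"rx":0,"ry":0,"rz":0,"hand":0},{"tx":50,"ty":0.5,"tz":-2,"rx":0,"ry":0,"rz":0,"hand":0},{"tx":50,"ty":0.5,"tz":-2,"rx":0,"ry":0,"rz":0,"hand":0}])

```text
t: 15.55
tcp_pos: [0.5286, 0.1785, 0.2]
orientation: [-1.279, 1.57, -1.399]
wrist_force: [0.1, 0.2, -2.8]
finger_gap: 0.011
```

No contact force: the ears are in the slot mouths. On down to the rollers.

Call:
move_arm(increments=[{"tx":4,"ty":0,"tz":0,"rx":0,"ry":0,"rz":0,"hand":0},{"tx":7,"ty":0,"tz":0,"rx":0,"ry":0,"rz":0,"hand":0},{"tx":10,"ty":0,"tz":0,"rx":0,"ry":0,"rz":0,"hand":0},{"tx":13,"ty":0,"tz":0,"rx":0,"ry":0,"rz":0,"hand":0},{"tx":15,"ty":0,"tz":0,"rx":0,"ry":0,"rz":0,"hand":0}])

```text
t: 16.18
tcp_pos: [0.5296, 0.1784, 0.1867]
orientation: [-0.006, 1.568, -0.126]
wrist_force: [-1.5, -1.6, 9.6]
finger_gap: 0.0111
```

Call:
move_arm(increments=[{"tx":4,"ty":0,"tz":0,"rx":0,"ry":0,"rz":0,"hand":0},{"tx":8,"ty":0,"tz":0,"rx":0,"ry":0,"rz":0,"hand":0},{"tx":12,"ty":0,"tz":0,"rx":0,"ry":0,"rz":0,"hand":0},{"tx":15,"ty":0,"tz":0,"rx":0,"ry":0,"rz":0,"hand":0},{"tx":17,"ty":0,"tz":0,"rx":0,"ry":0,"rz":0,"hand":0}])

```text
t: 16.8
tcp_pos: [0.5295, 0.1784, 0.1688]
orientation: [-0.067, 1.568, -0.187]
wrist_force: [-0.2, -2.1, 4.0]
finger_gap: 0.0113
```

Call:
move_arm(increments=[{"tx":1,"ty":0,"tz":0,"rx":0,"ry":0,"rz":0,"hand":0},{"tx":2,"ty":0,"tz":0,"rx":0,"ry":0,"rz":0,"hand":0},{"tx":3,"ty":0,"tz":0,"rx":0,"ry":0,"rz":0,"hand":0}])

```text
t: 17.18
tcp_pos: [0.5289, 0.1785, 0.1656]
orientation: [-0.22, 1.57, -0.341]
wrist_force: [-1.4, -3.4, 14.0]
finger_gap: 0.011
```

Call:
move_arm(increments=[{"tx":1,"ty":0,"tz":0,"rx":0,"ry":0,"rz":0,"hand":0},{"tx":2,"ty":0,"tz":0,"rx":0,"ry":0,"rz":0,"hand":0},{"tx":2,"ty":0,"tz":0,"rx":0,"ry":0,"rz":0,"hand":0}])

```text
t: 17.55
tcp_pos: [0.529, 0.1786, 0.1655]
orientation: [0.028, 1.569, -0.092]
wrist_force: [-4.2, -3.0, 23.6]
finger_gap: 0.0112
```

It stops hard at TCP z = 165.5 mm, which is the computed home height. Letting go and backing up.

Call:
move_arm(increments=[{"tx":0,"ty":0,"tz":0,"rx":0,"ry":0,"rz":0,"hand":20},{"tx":0,"ty":0,"tz":0,"rx":0,"ry":0,"rz":0,"hand":40},{"tx":0,"ty":0,"tz":0,"rx":0,"ry":0,"rz":0,"hand":45},{"tx":-10,"ty":0,"tz":0,"rx":0,"ry":0,"rz":0,"hand":45},{"tx":-50,"ty":0,"tz":0,"rx":0,"ry":0,"rz":0,"hand":45},{"tx":-100,"ty":0,"tz":0,"rx":0,"ry":0,"rz":0,"hand":45},{"tx":-100,"ty":0,"tz":0,"rx":0,"ry":0,"rz":0,"hand":45}])

```text
t: 18.42
tcp_pos: [0.5316, 0.1792, 0.2681]
orientation: [0.295, 1.561, 0.175]
wrist_force: [0.4, 0.5, -0.0]
finger_gap: 0.0451
```

```bash
python3 - <<'E'
from h import *
s=robot.get_state(); print(s["tcp_pos"],s["q"].round(2),s["wrist_force"])
im,d,c=grab("wrist","w8.png"); P=cloud(c,d)*1000
def q(m,t): print(t,m.sum(),np.percentile(P[m],[2,50,98],axis=0).round(1).tolist() if m.any() else "")
near=(d>0)&(abs(P[...,0]-530)<38)&(abs(P[...,1]-178)<20)
q(near&(P[...,2]>150),"panel top")
rects(c,d,.085,.1,60,lambda P:(P[...,1]>.3)); rects(c,d,.075,.1,60,lambda P:(P[...,1]>.3))
rects(c,d,.044,.066,2000)
rects(c,d,.044,.056,2000)
im,d,c=grab("scene","s2.png"); P=cloud(c,d)*1000
near=(d>0)&(abs(P[...,0]-530)<38)&(abs(P[...,1]-178)<12); q(near&(P[...,2]>130)&(P[...,2]<180),"panel scene")
rects(c,d,.085,.1,30,lambda P:(P[...,1]>.3))
E
```

```text
[0.53156991 0.17921389 0.26812718] [ 0.2   0.29  1.59 -0.    1.26 -1.25] [ 0.43017399  0.47222474 -0.03470697]
panel top 9350 [[502.5, 158.6, 166.8], [517.1, 175.5, 324.2], [548.1, 197.3, 336.3]]
[415 147  61  43 946] ctr [549.6 372.3] size [72.7 14.1] ang 53.2 z [90.5 91.9 92.9]
[ 410  145   66   45 1055] ctr [549.6 372.2] size [72.8 14.1] ang 53.2 z [84.8 91.8 92.8]
[  186    92   320   126 33469] ctr [539. 276.] size [349.8 148.1] ang 83.2 z [49.  50.1 51.7]
[  186    92   320   126 30998] ctr [539. 276.] size [349.8 148.1] ang 83.2 z [49.  50.  51.1]
panel scene 189 [[502.5, 167.9, 131.3], [542.1, 172.9, 156.6], [564.1, 182.5, 167.0]]
[485  14  27  10  97] ctr [ -82.1 1314.8] size [114.   27.5] ang 33.6 z [86.5 92.4 98.2]
[370 138  26   9 101] ctr [553.2 372.2] size [71.7 17.3] ang 50.8 z [86.2 89.  91. ]
```

View pics/w8.png

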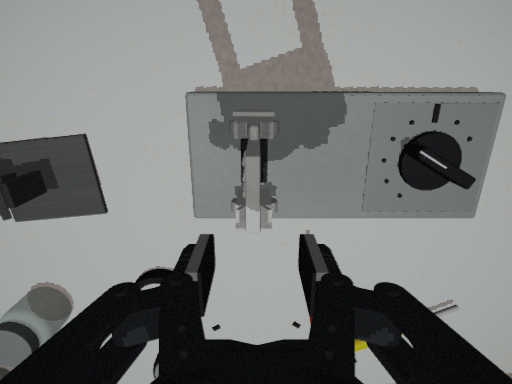

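The panel stands in the dock at (254,180) with its top near z 167–168 mm, as expected. The knob bar runs from (402,147) to (475,185).

```bash
python3 - <<'E'
from h import *
a=np.radians(53.2)
inc([552,375,170],[0,0,-1],[-np.sin(a),np.cos(a),0],"hover")
E
```

```text
hover t [ 94.2 197.7  -0.7] r [-6.008e+01  1.100e-01  4.000e-02] |r| 60.1
```

Call:
move_arm(increments=[{"tx":0,"ty":60,"tz":0,"rx":-10,"ry":0,"rz":0,"hand":45},{"tx":0,"ty":120,"tz":0,"rx":-20,"ry":0,"rz":0,"hand":45},{"tx":20,"ty":170,"tz":0,"rx":-30,"ry":0,"rz":0,"hand":45},{"tx":50,"ty":197.7,"tz":-0.7,"rx":-40,"ry":0,"rz":0,"hand":45},{"tx":94,"ty":197.7,"tz":-0.7,"rx":-50,"ry":0,"rz":0,"hand":45},{"tx":94,"ty":197.7,"tz":-0.7,"rx":-60,"ry":0,"rz":0,"hand":45},{"tx":94,"ty":197.7,"tz":-0.7,"rx":-60,"ry":0,"rz":0,"hand":45},{"tx":94,"ty":197.7,"tz":-0.7,"rx":-60,"ry":0,"rz":0,"hand":45}])

```text
t: 19.52
tcp_pos: [0.5517, 0.3748, 0.1691]
orientation: [-1.717, 1.57, -0.793]
wrist_force: [-0.1, 1.3, -0.2]
finger_gap: 0.0453
```

```bash
cat > k.py <<'E'
from h import *
s=robot.get_state(); print(s["tcp_pos"],s["wrist_force"]); p,r=pose(s)
im,d,c=grab("wrist"); P=cloud(c,d)*1000
rects(c,d,.085,.1,60)
m=(d>0)&(P[...,2]>86)&(P[...,2]<97)&(abs(P[...,0]-552)<60)&(abs(P[...,1]-375)<60)
B=P[m][:,:2]; ct=np.array(cv2.minAreaRect(B.astype(np.float32))[0]); w=np.linalg.svd(B-B.mean(0),full_matrices=False)[2]
e=(B-ct)@w[0]; g=(B-ct)@w[1]; print("bar dir",w[0].round(3),np.degrees(np.arctan2(w[0][1],w[0][0])).round(1))
for lo in(-36,-33,-30,27,30,33): k=(e>lo)&(e<lo+3); print(lo,k.sum(),np.ptp(g[k]).round(1) if k.any() else 0)
# skirt circle
m=(d>0)&(P[...,2]>57)&(P[...,2]<64)&(abs(P[...,0]-552)<60)&(abs(P[...,1]-375)<60)
h=P[m][:,:2].astype(np.float32); print("skirt",len(h),cv2.minEnclosingCircle(h) if len(h) else "", h.mean(0) if len(h) else "")
# long mark: dark patch on the dial
E
python3 k.py
```

```text
[0.55173833 0.37479236 0.16908389] [-0.11376536  1.28864543 -0.24873982]
[  0   0  55  12 349] ctr [577.4 193.3] size [ 5.3 21.9] ang 56.4 z [86.2 89.9 95. ]
[ 246  155   20   97 1784] ctr [549.4 371.8] size [71.7 13.6] ang 53.4 z [90.8 91.8 92.7]
bar dir [0.597 0.802] 53.3
-36 37 5.4
-33 71 11.6
-30 86 13.2
27 71 13.4
30 65 13.4
33 61 13.5
skirt 3587 ((549.8924560546875, 372.5700988769531), 36.5875358581543) [550.46893 373.75388]
```

The nose tapers at the −53° reversed end, so it points at world 233°. That is 60° (2 clicks) above the mark, and the axis (551.5, 374.7) lies under the tool. Gripping.

Call:
move_arm(increments=[{"tx":40,"ty":0,"tz":0,"rx":0,"ry":0,"rz":0,"hand":45},{"tx":65,"ty":0,"tz":0,"rx":0,"ry":0,"rz":0,"hand":45},{"tx":79,"ty":0,"tz":0,"rx":0,"ry":0,"rz":0,"hand":45},{"tx":79,"ty":0,"tz":0,"rx":0,"ry":0,"rz":0,"hand":30},{"tx":79,"ty":0,"tz":0,"rx":0,"ry":0,"rz":0,"hand":18},{"tx":79,"ty":0,"tz":0,"rx":0,"ry":0,"rz":0,"hand":5},{"tx":79,"ty":0,"tz":0,"rx":0,"ry":0,"rz":0,"hand":5},{"tx":79,"ty":0,"tz":0,"rx":0,"ry":0,"rz":0,"hand":5},{"tx":79,"ty":0,"tz":0,"rx":0,"ry":0,"rz":0,"hand":5}])

```text
t: 20.7
tcp_pos: [0.5527, 0.3753, 0.0917]
orientation: [-0.624, 1.568, 0.303]
wrist_force: [-0.2, -1.3, 5.9]
finger_gap: 0.013
```

Turning clockwise 62°, 5° per row.

Call:
move_arm(increments=[{"tx":0,"ty":0,"tz":0,"rx":5,"ry":0,"rz":0,"hand":5},{"tx":0,"ty":0,"tz":0,"rx":10,"ry":0,"rz":0,"hand":5},{"tx":0,"ty":0,"tz":0,"rx":15,"ry":0,"rz":0,"hand":5},{"tx":0,"ty":0,"tz":0,"rx":20,"ry":0,"rz":0,"hand":5},{"tx":0,"ty":0,"tz":0,"rx":25,"ry":0,"rz":0,"hand":5},{"tx":0,"ty":0,"tz":0,"rx":30,"ry":0,"rz":0,"hand":5},{"tx":0,"ty":0,"tz":0,"rx":35,"ry":0,"rz":0,"hand":5},{"tx":0,"ty":0,"tz":0,"rx":40,"ry":0,"rz":0,"hand":5},{"tx":0,"ty":0,"tz":0,"rx":45,"ry":0,"rz":0,"hand":5},{"tx":0,"ty":0,"tz":0,"rx":50,"ry":0,"rz":0,"hand":5},{"tx":0,"ty":0,"tz":0,"rx":55,"ry":0,"rz":0,"hand":5},{"tx":0,"ty":0,"tz":0,"rx":60,"ry":0,"rz":0,"hand":5},{"tx":0,"ty":0,"tz":0,"rx":62,"ry":0,"rz":0,"hand":5},{"tx":0,"ty":0,"tz":0,"rx":62,"ry":0,"rz":0,"hand":5}])

```text
t: 22.45
tcp_pos: [0.5526, 0.3756, 0.0918]
orientation: [0.57, 1.568, 0.415]
wrist_force: [-0.1, 0.4, 5.2]
finger_gap: 0.013
```

```bash
python3 - <<'E'
from h import *
s=robot.get_state(); p,r=pose(s); print(r.as_matrix().round(3)); print(s["moment"],s["wrist_force"],np.degrees(np.arctan2(*r.as_matrix()[1::-1,1])))
E
```

```text
[[ 0.003  0.155  0.988]
 [ 0.001  0.988 -0.155]
 [-1.     0.002  0.003]]
[0.05787294 0.07386545 0.11024781] [-0.08032702  0.3741595   5.23189735] 81.11054850700204
```

Call:
move_arm(increments=[{"tx":0,"ty":0,"tz":0,"rx":60,"ry":0,"rz":0,"hand":5},{"tx":0,"ty":0,"tz":0,"rx":0,"ry":0,"rz":0,"hand":5}])

```text
t: 22.7
tcp_pos: [0.5527, 0.3756, 0.0918]
orientation: [0.584, 1.568, 0.427]
wrist_force: [-0.3, 0.1, 5.4]
finger_gap: 0.0127
```

That call carried a stray rx 60 in its first row. The arm swung up to about 10° past the mark and came back to the same pose. It stayed within the half-click, and I'll check the knob after letting go.

Call:
move_arm(increments=[{"tx":0,"ty":0,"tz":0,"rx":0,"ry":0,"rz":0,"hand":25},{"tx":0,"ty":0,"tz":0,"rx":0,"ry":0,"rz":0,"hand":45},{"tx":0,"ty":0,"tz":0,"rx":0,"ry":0,"rz":0,"hand":45},{"tx":-10,"ty":0,"tz":0,"rx":0,"ry":0,"rz":0,"hand":45},{"tx":-60,"ty":0,"tz":0,"rx":0,"ry":0,"rz":0,"hand":45},{"tx":-120,"ty":0,"tz":0,"rx":0,"ry":0,"rz":0,"hand":45},{"tx":-170,"ty":-60,"tz":0,"rx":0,"ry":0,"rz":0,"hand":45},{"tx":-170,"ty":-60,"tz":0,"rx":0,"ry":0,"rz":0,"hand":45},{"tx":-170,"ty":-60,"tz":0,"rx":0,"ry":0,"rz":0,"hand":45}])

```text
t: 23.82
tcp_pos: [0.5426, 0.3153, 0.2612]
orientation: [0.528, 1.569, 0.372]
wrist_force: [0.5, 0.6, -0.6]
finger_gap: 0.0447
```

```bash
python3 k.py; python3 - <<'E'
from h import *
im,d,c=grab("wrist","w9.png"); P=cloud(c,d)*1000
near=(d>0)&(abs(P[...,0]-530)<38)&(abs(P[...,1]-178)<20)&(P[...,2]>140)&(P[...,2]<185)
print("panel top",near.sum(),np.percentile(P[near],[2,50,98],axis=0).round(1).tolist())
rects(c,d,.044,.056,2000)
im,d,c=grab("top"); rects(c,d,.006,.1,150,lambda P:(P[...,0]>.65)&(P[...,0]<.95)&(abs(P[...,1])<.45))
E
```

```text
[0.5426224  0.31525015 0.26117682] [ 0.45894643  0.61738652 -0.55702006]
[118 124  23  25 259] ctr [483.1 201.8] size [24.6 11.1] ang 13.1 z [86.4 93.  97.1]
[309 135  17  71 982] ctr [548.3 375.8] size [14.5 72.2] ang 83.0 z [90.2 91.8 92.7]
[ 100  136   54  100 1031] ctr [533.7 185.2] size [ 33.  105.4] ang 83.5 z [87.5 94.5 98.4]
bar dir [ 0.993 -0.121] -7.0
-36 21 5.7
-33 38 11.9
-30 45 13.5
27 38 13.1
30 36 13.1
33 36 12.8
skirt 1787 ((548.7203979492188, 375.2835388183594), 36.1844367980957) [549.9301  373.02515]
panel top 2779 [[497.1, 170.1, 141.1], [525.5, 180.7, 163.8], [558.8, 185.8, 168.6]]
[   57    96   324   135 28504] ctr [539.6 276.9] size [349.6 149.3] ang 83.1 z [48.8 49.9 51. ]
[347  85  24  40 605] ctr [ 891.4 -287.2] size [122.6  52.5] ang 16.2 z [30.8 43.8 53. ]
[240  87  33  32 845] ctr [868.1  22.1] size [96.  98.2] ang 7.9 z [25.  30.4 32.9]
[116  92  62  16 364] ctr [838.1 359.5] size [ 25.5 187.8] ang 19.6 z [11.2 18.1 23. ]
[328  92  19  24 324] ctr [ 887.7 -219.1] size [72.5 53.7] ang 18.5 z [31.4 43.5 52.8]
[174 102  13  61 323] ctr [749.6 242.8] size [189.7  25.9] ang 2.7 z [13.2 20.6 24.6]
[240 131  30  30 367] ctr [732.5  10.3] size [89.2 86.7] ang 7.3 z [13.6 22.2 24.6]
[303 135  28  30 620] ctr [ 729.3 -170.6] size [65.7 67.2] ang 14.3 z [32.8 82.4 85.4]
```

View pics/w9.png

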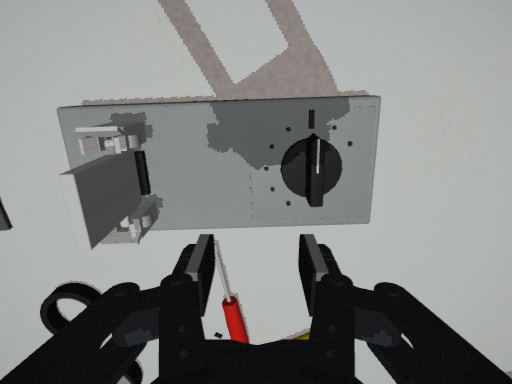

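The nose (316,135) points straight at the long mark (311,118), and the bar is at −7.0° against the tester's −6.9°. The panel's top is at 168 mm, so it is seated, and the bystanders have not moved. Handing in.

```bash
python3 -c "
from bench import workorder; print(workorder.hand_in())"
```

```text
the job is handed in; nothing more can be done
None
```

The job is done and handed in at about 24 s of the 72 s allowed. I leaned the panel on the stand, let go and took it again by its top edge. I then pressed it home in the dock and turned the knob two clicks clockwise to the long mark.

- **Panel:** it came to a hard stop at the computed home height, with 24 N pressing down. After release its top edge measured about 168 mm above the bench, against the 168 mm expected.
- **Knob:** after letting go, the bar lies at −7.0° against the tester's −6.9°. The nose points at the long mark.
- **Bystanders:** the jar, tape roll and screwdriver measured within about 2 mm of where they started, which is within the cameras' accuracy.

**Slips:**
- My first move call was refused because keys were missing; nothing moved.
- One call while I held the knob had a stray turn in its first row. It swung the knob about 10° past the mark and back within 0.25 s. The knob still read correctly after release.

The camera estimates disagreed by up to 2–4 mm in places, and none of the fits suffered from it.

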